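# Bolt the lid of the calorimeter vessel chest

## Task

Bolt the lid of the steel chest: raise the bolt's handle out of its parking notch, slide the bolt across through the staple, and turn the handle down until it lies fully home in the keeper's notch, then let go. The notch is found by feel: do not force the handle against its guide rail, and leave the other things where they are.

Things in the scene. Friction and masses are not known exactly. Their poses are not given: they have to be found in the camera images.
- chest: Fixed low chest, 250 x 330 mm, grey, with a flat aluminium lid 115 mm above the table; origin: centre of its underside, z up. On the lid a steel barrel bolt lies along the chest's +y, the way it shoots; rod axis at x = 20 mm, z = 137 mm (22 above the lid), rod 12 mm thick, in two collars 21 mm wide at y = -78..-62 and 50..66 mm
- park_notch (a point): Centre of the parking notch's mouth, level with the rail's top. The guide rail stands along the rod's -x side (chest x = 4..9 mm, 5 mm thick), its top 12.6 mm above the rod axis, from y = -60 mm on. The notch is 14 mm wide along the chest's y, 12.6 mm deep. Between notches the rail's top edge stops the handle at about 0.44 rad (0.5 when pressed); past 0.6 it is in a notch, where it turns to 1.2
- staple (a point): Centre of the staple's eye on the rod's axis, where the shot rod goes; staple 38 mm high, 14 mm long, 138 mm along the chest's +y from the parking notch. The keeper's notch is not measured: 12 mm wide, as deep as the parking notch, in a notched plate screwed on in line with the rail, its middle 42 to 58 mm along the chest's +y from the middle of the parking notch
- handle: The bolt's handle: a dark steel bar 9 mm thick standing out from the rod, ending in a ball knob, 58 mm from the rod's axis to its end. Origin on the rod's axis; z along the bar to the knob, y along the rod (the chest's +y). A side push at the knob acts about threefold on the rail: 8 N there press 24 N on the rail; over 40 N on the rail is forcing
- knob (a point): Centre of the handle's ball knob (16 mm across), 50 mm from the rod's axis
- bolt_slide (a joint): How far the bolt has been shot, m, along the chest's +y: 0 with the handle in the middle of the parking notch, stops at -0.002 and 0.064; stiff, about 1.5 N of friction
- bolt_turn (a joint): The handle's angle about the rod's axis, rad: 0 with the handle straight up, growing as it turns down to the chest's -x side; stops at -0.3; about 1.2 when lying on the floor of a notch. It stays where it is left
- ring_nut: Loose steel ring nut, 56 mm across, 14 mm high, flat on the lid behind the bolt; origin: centre of its underside
- crucible: Small open steel cup, 44 mm across, 30 mm high, standing on the table; origin: centre of its underside
- wash_bottle: White plastic bottle, 64 mm across, 160 mm high, standing on the table; origin: centre of its underside

How it is judged:
By the outcome, as a careful person would: the job done as asked, in the order asked, and still so for the second after the job is handed in, with the robot touching nothing.
It also fails if it takes over 70 s, if anything falls off the work surface, if the arm or the gripper's body presses on something with over 40 N, if the wrist force passes 120 N, or if a joint passes its speed limit or range.

## Robot

A 6-joint arm with a two-finger parallel gripper is mounted at the origin on the work surface. World frame = base frame: x ahead of the robot, y to its left, z up, the work surface at z = 0. Lengths are in m, angles in rad, forces in N, time in s.
With the tool pointing down it reaches from about 0.325 to 0.775 m from the base axis. Payload 5.5 kg.
Tool frame: the origin (TCP) lies midway between the tips of the shut fingers; the grasp point (between the pads) lies bot.hold_point_z behind it (bot.hold_point_z is the distance from the TCP to the grasp point, in m); z points along the fingers, y is the line along which they close (so a half turn about z gives the same grasp; the last joint's range is limited). The gripper opens to 88 mm and grips with 3 to 60 N. Pads are 20 mm wide; open, the fingers measure 115 mm over their backs; the gripper's body (75 mm by 178 mm) begins 61 mm behind the grasp point.
Start: joints at [-1.181, 0.091, 1.231, -0, 1.82, -0.057], TCP at [0.259, -0.541, 0.223] pointing down, gripper open.
Joint ranges: [-2.87, 2.87], [-0.86, 2.18], [0.17, 2.46], [-1.51, 4.65], [0.06, 2.69], [-2.65, 2.65]. Speed limits (rad/s): [2.57, 2.57, 3.01, 3.14, 3.14, 3.14].

## Interface

Orientations are given as a rotation vector (axis times angle).
In Python, from station import bot, hand, eyes gives the robot as it stands. Calls block until the motion is done:
- bot.move_to(position, orientation): joint-space move of the TCP to a pose.
- bot.move_l(position, rot=None, velocity=0.15, stop_force=None): straight line of the TCP; rot=None keeps the orientation; velocity is the mean speed in m/s. With stop_force (N) it stops when the force on the tool has changed by that much, and returns True; else False.
- bot.goto_joints(angles): joint-space move.
- hand.let_go() and hand.grasp(): open the fingers fully, or close them until they stop; the grip force is fixed at half the most.
- bot.sleep(seconds).
- bot.ik(position, orientation): joint angles nearest the present ones, or None.
- bot.read_state(): the state.
- eyes.read_camera(name): name is "side" or "top" or "wrist"; returns (picture, depth): 480x640x3 uint8, blue, green, red; 480x640 float32, m along the optical axis (not along the pixel's ray), 0 where there is no reading.
- eyes.camera_info(name): a dict with "fx", "fy", "cx", "cy" (pixels), "dist" ([k1, k2, p1, p2, k3] as OpenCV has them; the pictures are not rectified), "position" and "attitude" of the camera in the world. Camera axes: x right, y down, z forward; pixel columns grow to the right and rows downward; lengths in m; the calibration is good to about 2 mm. A picture is of the moment at which its call begins: read the wrist's pose just before it. camera_info takes no time and is no camera call; for the wrist camera it gives the pose at the moment of the call.
A pose or a line that the arm cannot do raises bot.Unreachable and nothing moves.
- bot.finish_job(): hands the job in; it is judged then, once.
The state is a dict: "time_s": time; "joint_positions": joint angles; "joint_vel": joint speeds; "effort": joint torques, N m; "ee_pos": TCP position; "ee_rot": TCP orientation; "force": force on the tool from outside, world axes, zero at the start; "torque": the same for the moment, N m; "gripper_width": finger opening in m; "gripper_force": force on a finger pad.
Only numpy, scipy, OpenCV 4.12 (cv2) and the standard library are available. Lean on these libraries where they do the work, as an engineer would, in place of code of your own. Each camera call takes 0.05 s, during which the arm holds its last target. There are 200 camera calls.

## Working session

There is one attempt and no reset: what is moved stays moved. The work goes in short steps, each a Python script; the robot and the scene stay as the last script left them, time stands still between calls to the robot, and variables do not carry over. Pictures are saved under pics/ and viewed, at most 10 in all, crops included, and the job is handed in when it is done.

```bash
ls; mkdir -p pics; python3 - <<'E'
from station import bot,hand,eyes
import cv2,numpy as np
for n in("top","side"):
    p,d=eyes.read_camera(n);cv2.imwrite(f"pics/{n}0.png",p);np.save(f"{n}0.npy",d)
    print(n,eyes.camera_info(n))
print(bot.read_state(),bot.hold_point_z)
E
```

```text
pics
top {'fx': 602.1882539820713, 'fy': 602.1882539820713, 'cx': 313.22676864210746, 'cy': 238.00112975647218, 'dist': array([0.05406127, 0.        , 0.        , 0.        , 0.        ]), 'position': array([ 0.43107565, -0.02313663,  1.54112832]), 'attitude': array([-2.14682517,  2.20009035, -0.10763023])}
side {'fx': 590.792352944487, 'fy': 590.792352944487, 'cx': 319.86982000512813, 'cy': 235.63517099782132, 'dist': array([0.04394667, 0.        , 0.        , 0.        , 0.        ]), 'position': array([0.32076697, 0.80087452, 1.02878295]), 'attitude': array([-0.40494141,  2.78638482, -1.13500647])}
{'time_s': 0.1, 'joint_positions': array([-1.18065777e+00,  9.17466148e-02,  1.23176880e+00, -3.10137466e-06,
        1.81976983e+00, -5.66943598e-02]), 'joint_vel': array([ 4.40334053e-04, -1.57681140e-03, -2.12728545e-03,  2.53032246e-04,
       -2.19912993e-03,  2.55591194e-05]), 'effort': array([ 4.20886048e-03, -4.47855914e+01, -4.07570636e+01,  6.98310533e-02,
        2.84053828e-02, -9.55298219e-05]), 'ee_pos': array([ 0.25916816, -0.54085043,  0.22164018]), 'ee_rot': array([-3.06188516e+00, -6.95688098e-01,  4.45638093e-04]), 'force': array([0.15966836, 1.08434569, 0.68223392]), 'torque': array([0.01067258, 0.01001517, 0.05465334]), 'gripper_force': 0.0, 'gripper_width': 0.08813434167523806} 0.0187
```

View pics/top0.png

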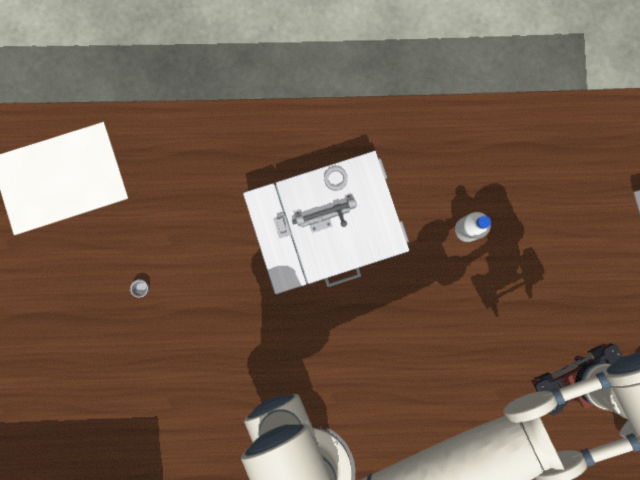

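View pics/side0.png

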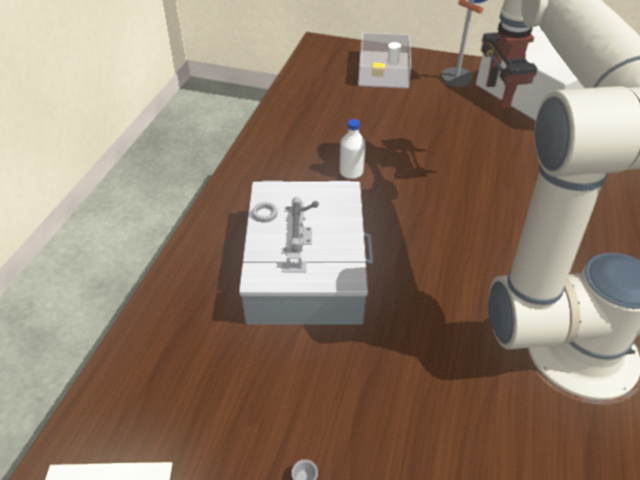

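Top view: the chest lid has corners at about (244,192), (377,151), (409,251) and (275,293). The knob is at (343,222), the staple at (281,222) and the ring nut at (335,178). Chest +y points image-left and the handle lies on the robot side. The side view agrees.

```bash
cat > h.py <<'E'
from station import bot,hand,eyes
import cv2,numpy as np
from scipy.spatial.transform import Rotation as R
def ray(info,uv):
    K=np.array([[info['fx'],0,info['cx']],[0,info['fy'],info['cy']],[0,0,1]])
    n=cv2.undistortPoints(np.array([[uv]],float),K,info['dist'])[0,0]
    return np.array(info['position']),R.from_rotvec(info['attitude']).apply([n[0],n[1],1])
def plane(info,uv,z):
    p,d=ray(info,uv); return p+d*(z-p[2])/d[2]
def proj(info,P):
    K=np.array([[info['fx'],0,info['cx']],[0,info['fy'],info['cy']],[0,0,1]])
    r=R.from_rotvec(info['attitude']).inv()
    return cv2.projectPoints(np.atleast_2d(r.apply(np.atleast_2d(P)-info['position'])),np.zeros(3),np.zeros(3),K,info['dist'])[0][:,0]
E
python3 - <<'E'
from h import *
p=cv2.imread('pics/top0.png');info=eyes.camera_info('top')
m=((p.min(2)>150)*255).astype(np.uint8);m[:, :200]=0;m[:,430:]=0;m[:120]=0;m[300:]=0
m=cv2.morphologyEx(m,cv2.MORPH_CLOSE,np.ones((25,25)))
c=max(cv2.findContours(m,0,1)[0],key=cv2.contourArea)
b=cv2.boxPoints(cv2.minAreaRect(c));print(b)
W=np.array([plane(info,q,.115) for q in b]);print(W,np.linalg.norm(np.roll(W,-1,0)-W,axis=1),W.mean(0))
for i in range(4):
    e=W[(i+1)%4]-W[i];print(np.degrees(np.arctan2(e[1],e[0])))
for n,q in dict(knob=(343,222),staple=(281,222),rod=(300,218),rod2=(350,203)).items():print(n,plane(info,q,.15))
w=eyes.camera_info('wrist');s=bot.read_state();r=R.from_rotvec(s['ee_rot']).inv()
print('cam in tool',r.apply(w['position']-s['ee_pos']),(r*R.from_rotvec(w['attitude'])).as_matrix().round(2),w['fx'],w['cx'],w['cy'])
E
```

```text
[[242.10681 192.79028]
 [377.66364 148.73431]
 [410.58618 250.03448]
 [275.02936 294.09045]]
[[ 0.68114499  0.13841752  0.115     ]
 [ 0.78055787 -0.18962568  0.115     ]
 [ 0.53400595 -0.25923924  0.115     ]
 [ 0.43777977  0.06415602  0.115     ]] [0.34277582 0.25619113 0.33740772 0.25444332] [ 0.60837215 -0.06157284  0.115     ]
-73.14066652161229
-164.2330526551804
106.57036077746757
16.96926871029882
knob [ 0.60063973 -0.09910513  0.15      ]
staple [0.60415355 0.04508447 0.15      ]
rod [0.61245731 0.00069586 0.15      ]
rod2 [ 0.64486617 -0.11672885  0.15      ]
cam in tool [ 8.07374073e-02 -1.50307120e-04 -1.61776894e-01] [[ 0.   -0.96 -0.29]
 [ 1.    0.   -0.  ]
 [ 0.   -0.29  0.96]] 377.5229297878267 319.6275907338411 242.97275627990925
```

```bash
cat >> h.py <<'E'
YAW=np.radians(16.6)
def tool(flip,yaw=YAW):
    x=np.array([np.cos(yaw),np.sin(yaw),0]);y=np.array([-np.sin(yaw),np.cos(yaw),0])
    s=-1 if flip else 1
    return R.from_matrix(np.c_[s*x,-s*y,[0,0,-1]]).as_rotvec()
E
python3 - <<'E'
from h import *
for f in(0,1):print(bot.ik([.60,-.07,.2],tool(f)),bot.ik([.60,-.07,.3],tool(f)))
f=1
bot.move_to([.60,-.07,.27],tool(f))
info=eyes.camera_info('wrist');p,d=eyes.read_camera('wrist')
cv2.imwrite('pics/w1.png',p);np.savez('w1.npz',d=d,**info)
print(bot.read_state()['time_s'],info['position'])
E
```

```text
[-1.72456299e-01  9.85774041e-02  1.26274988e+00 -4.44089210e-16
  1.78026537e+00  1.10861537e+00] [-1.72456299e-01  1.33913909e-01  1.04657816e+00 -4.44089210e-16
  1.96110059e+00  1.10861537e+00]
[-1.72456299e-01  9.85774041e-02  1.26274988e+00 -4.44089210e-16
  1.78026537e+00 -2.03297728e+00] [-1.72456299e-01  1.33913909e-01  1.04657816e+00 -4.44089210e-16
  1.96110059e+00 -2.03297728e+00]
2.2417 [ 0.52206247 -0.0936296   0.43168362]
```

View pics/w1.png

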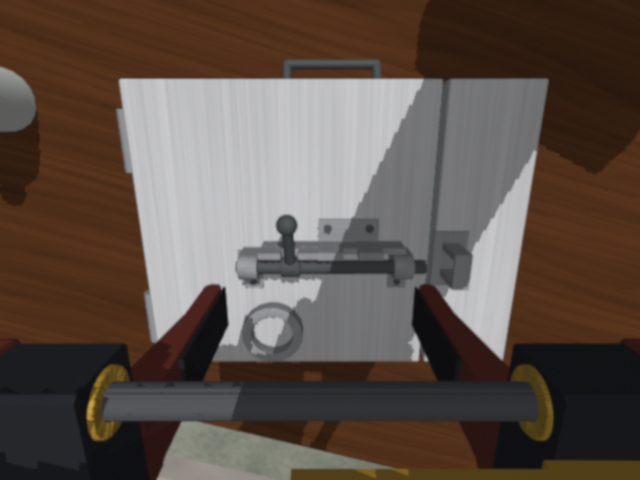

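The wrist view has image-up as chest -x and image-right as +y. The knob is at (287,225), the rod on row 267, the collars near columns 246 and 402, and the staple near column 455. The notched plate's foot spans columns 319–378. I'll zoom in and measure.

```bash
python3 - <<'E'
from h import *
z=np.load('w1.npz');info={k:z[k] for k in z.files};d=z['d']
for k in('fx','fy','cx','cy'):info[k]=float(info[k])
p=cv2.imread('pics/w1.png')
cv2.imwrite('pics/w1c.png',cv2.resize(p[205:295,230:430],None,fx=4,fy=4,interpolation=cv2.INTER_CUBIC))
x=np.array([np.cos(YAW),np.sin(YAW)]);y=np.array([-x[1],x[0]])
C=lambda P:(np.round([(P[:2]-[.6084,-.0616])@x,(P[:2]-[.6084,-.0616])@y,P[2]],4))
Rm=R.from_rotvec(info['attitude'])
def dp(u,v):
    pp,r=ray(info,(u,v));return pp+r*np.median(d[v-1:v+2,u-1:u+2])
# lid front edge corner line & lid corners
for q in((121,79),(547,79)):print('corner',plane(info,q,.115),C(plane(info,q,.115)))
# knob
print('knob',plane(info,(287,225),.155),C(plane(info,(287,225),.155)),dp(287,225))
for u in(330,350,370):print('rod',C(plane(info,(u,267),.141)),dp(u,267))
for n,q,h in(('col1',(246,264),.148),('col2',(402,264),.148),('staple',(455,255),.153)):print(n,C(plane(info,q,h)),dp(*q))
print('lid',dp(300,150))
# rail row profile
for v in range(240,256,2):print(v,[int(g) for g in p[v,260:420:4].mean(1)])
E
```

```text
corner [ 0.53185331 -0.25064282  0.115     ] [-0.1274 -0.1593  0.115 ]
corner [0.43835943 0.06465685 0.115     ] [-0.1269  0.1696  0.115 ]
knob [ 0.59682649 -0.09711006  0.155     ] [-0.0212 -0.0307  0.155 ] [ 0.59255755 -0.09691133  0.17079831]
rod [0.018  0.0024 0.141 ] [ 0.62448557 -0.05433803  0.14222183]
rod [0.018  0.0188 0.141 ] [ 0.61978514 -0.03868174  0.14236184]
rod [0.018  0.0353 0.141 ] [ 0.61527115 -0.02290516  0.14193618]
col1 [ 0.0127 -0.065   0.148 ] [ 0.64014627 -0.12049301  0.14543431]
col2 [0.0128 0.0597 0.148 ] [6.04239698e-01 1.57812192e-05 1.45840713e-01]
staple [0.0036 0.0994 0.153 ] [0.58413388 0.03614052 0.14975372]
lid [ 0.54375787 -0.10386198  0.11443156]
240 [190, 172, 170, 167, 167, 106, 52, 59, 62, 169, 172, 170, 168, 168, 168, 136, 135, 136, 136, 136, 135, 87, 86, 86, 84, 83, 83, 83, 84, 85, 101, 103, 104, 101, 101, 106, 114, 113, 117, 117]
242 [190, 122, 120, 115, 110, 73, 52, 59, 53, 109, 113, 116, 115, 113, 112, 109, 108, 109, 109, 109, 101, 74, 74, 75, 71, 70, 70, 70, 71, 70, 73, 74, 73, 73, 74, 79, 114, 113, 117, 117]
244 [184, 110, 105, 105, 105,
[... 374 characters left out ...]
57, 59, 56, 120, 108, 108, 107, 106, 108, 104, 102, 103, 102, 105, 71, 76, 77, 77, 74, 68, 66, 67, 67, 69, 68, 78, 78, 79, 78, 78, 81, 97, 117, 117]
250 [104, 102, 103, 103, 105, 103, 63, 58, 56, 139, 106, 105, 103, 103, 103, 104, 103, 103, 103, 104, 70, 85, 86, 87, 83, 68, 67, 67, 67, 69, 67, 85, 88, 88, 88, 88, 87, 77, 116, 117]
252 [109, 108, 109, 110, 110, 98, 66, 58, 56, 135, 112, 111, 110, 111, 111, 119, 118, 118, 118, 100, 75, 86, 89, 88, 84, 75, 75, 74, 74, 75, 75, 86, 89, 89, 89, 90, 88, 69, 110, 117]
254 [135, 135, 136, 136, 137, 106, 72, 58, 55, 123, 139, 138, 138, 138, 138, 143, 141, 140, 140, 95, 87, 101, 106, 104, 97, 85, 85, 85, 85, 87, 87, 98, 89, 77, 81, 80, 79, 68, 95, 117]
```

View pics/w1c.png

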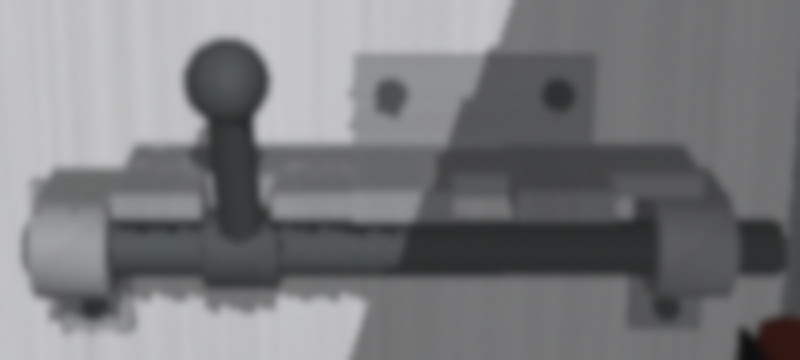

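The zoom shows the bar at column ~290 in the parking notch. A break in the rail's shaded top, 15 px or about 12 mm wide, spans columns 342–357, so the keeper's notch is about 49 mm along. Lid edges, collars and rod all check out. The knob depth puts the handle at about 1.0 rad. I'll raise it with shut fingers, which puts no side load on the rail.

```bash
cat >> h.py <<'E'
ex=np.array([np.cos(YAW),np.sin(YAW),0]);ey=np.array([-ex[1],ex[0],0])
O=np.array([.6084,-.0616,0])
Wd=lambda x,y,z:O+ex*x+ey*y+[0,0,z]      # measured chest frame -> world
def C(P):P=np.asarray(P)-O;return np.round([P@ex,P@ey,P[2]],4)
ROT=tool(1);X0,Z0,HP=.018,.137,bot.hold_point_z
def arc(t,y,r=.05):return Wd(X0-r*np.sin(t),y,Z0+r*np.cos(t)-HP)
def F():
    f=bot.read_state()['force'];return np.round([f@ex,f@ey,f[2]],1)
E
python3 - <<'E'
from h import *
hand.grasp()
bot.move_to(Wd(-.068,-.0305,.2),ROT)
bot.move_l(Wd(-.068,-.0305,.143),velocity=.15)
print(F(),C(bot.read_state()['ee_pos']))
print(bot.move_l(Wd(-.039,-.0305,.145),velocity=.05,stop_force=10),F())
print(bot.move_l(Wd(-.008,-.0305,.168),velocity=.05,stop_force=10),F(),C(bot.read_state()['ee_pos']))
bot.move_l(Wd(-.04,-.0305,.20),velocity=.15)
hand.let_go()
bot.move_l(Wd(-.02,-.0305,.27),velocity=.2)
info=eyes.camera_info('wrist');p,d=eyes.read_camera('wrist');cv2.imwrite('pics/w2.png',p)
m=((p.max(2)<85)*255).astype(np.uint8)
print(bot.read_state()['time_s'],F())
u,v=proj(info,Wd(.008,-.0305,.186))[0];print(u,v)
np.savez('w2.npz',d=d,**info)
cv2.imwrite('pics/w2c.png',cv2.resize(p[int(v)-60:int(v)+70,int(u)-70:int(u)+120],None,fx=4,fy=4,interpolation=cv2.INTER_CUBIC))
E
```

```text
[-1.1 -0.9  0.3] [-0.0671 -0.0304  0.1443]
True [-3.3  0.7  2.6]
True [-3.8  0.8  3.2] [-0.0409 -0.0305  0.1468]
7.8917 [-1.   0.7  0.3]
319.2256018021019 290.11462740278665
```

View pics/w2c.png

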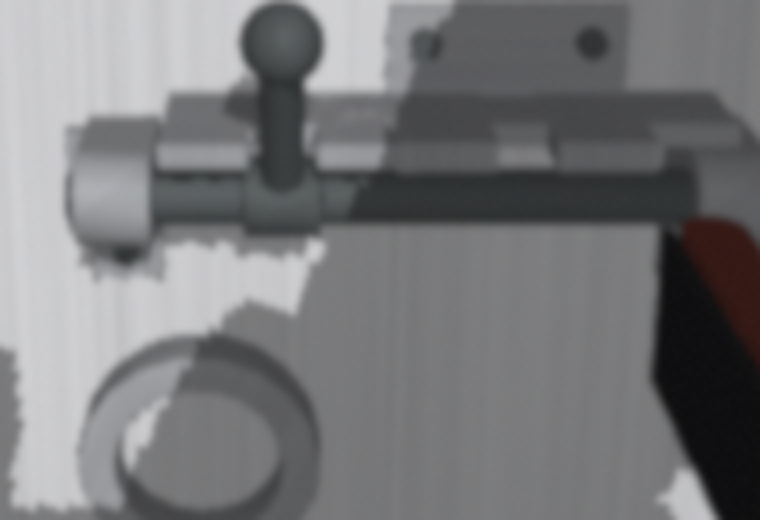

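The handle is still down: bar at crop x=282, keeper's notch at 497–553, which is again about 49 mm. The push tripped its stop on contact, so I'll retry with a higher guard.

```bash
python3 - <<'E'
from h import *
hand.grasp()
bot.move_l(Wd(-.06,-.0305,.21),velocity=.2)
bot.move_l(Wd(-.06,-.0305,.146),velocity=.15)
print(F())
prev=(-.06,.146)
for x,z in((-.043,.147),(-.036,.151),(-.029,.155),(-.022,.159),(-.015,.163),(-.008,.168)):
    s=bot.move_l(Wd(x,-.0305,z),velocity=.03,stop_force=20);print(s,F(),C(bot.read_state()['ee_pos']))
    if s:break
print(bot.read_state()['time_s'])
E
```

```text
[ 0.5 -0.2  0.4]
False [-0.1 -0.7 -0.4] [-0.043  -0.0305  0.1469]
False [-9.2  1.1  5.8] [-0.0375 -0.0307  0.1523]
False [-2.3 -0.2  3.1] [-0.0291 -0.031   0.1562]
False [-0.6 -0.2  0.4] [-0.0215 -0.0303  0.1587]
False [0.2 0.4 0.5] [-0.0147 -0.0305  0.1631]
False [-0.6  0.3 -0. ] [-0.0077 -0.0305  0.1682]
13.1333
```

```bash
python3 - <<'E'
from h import *
bot.move_l(Wd(-.04,-.0305,.21),velocity=.2)
hand.let_go()
bot.move_l(Wd(-.02,-.0305,.27),velocity=.2)
info=eyes.camera_info('wrist');p,d=eyes.read_camera('wrist');cv2.imwrite('pics/w3.png',p)
print(bot.read_state()['time_s'],F())
np.savez('w3.npz',d=d,**info)
u,v=proj(info,Wd(.008,-.0305,.186))[0];print(u,v)
cv2.imwrite('pics/w3c.png',cv2.resize(p[int(v)-60:int(v)+70,int(u)-70:int(u)+120],None,fx=4,fy=4,interpolation=cv2.INTER_CUBIC))
E
```

```text
15.4417 [ 0.1 -0.4 -0. ]
319.3027166228235 289.7955041764922
```

View pics/w3c.png

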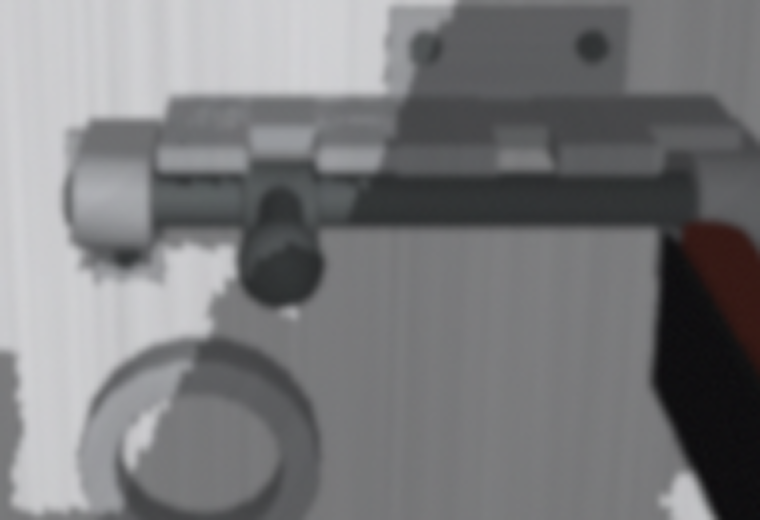

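The handle is now up at about 0.1 rad, with the knob at pixel (319,295) and y still -30.5 mm. Both notches are visible: parking at crop 249–315 and keeper at 497–553. Next I'll compute the spacing, grasp the knob while it is free, and slide.

```bash
python3 - <<'E'
from h import *
z=np.load('w3.npz');info={k:z[k] for k in z.files}
for k in('fx','fy','cx','cy'):info[k]=float(info[k])
px=lambda a,b:(249+a/4-.4,229+b/4-.4)
for h in(.1496,.143):print([C(plane(info,px(a,142),h)) for a in(249,315,497,550)])
k=C(plane(info,px(282,266),.187));print('knob',k)
t=np.arcsin((X0-k[0])/.05);print('theta',t)
bot.move_l(arc(t,-.0305)+[0,0,.03],velocity=.15)
print(bot.move_l(arc(t,-.0305),velocity=.08,stop_force=10),F())
hand.grasp();s=bot.read_state();print('grip',s['gripper_width'],s['gripper_force'],F(),C(s['ee_pos']),s['time_s'])
if .010<s['gripper_width']<.02:
    print(bot.move_l(arc(.15,-.0305),velocity=.03,stop_force=12),F())
    print(bot.move_l(arc(.15,.0135),velocity=.06,stop_force=12),F(),C(bot.read_state()['ee_pos']))
print(bot.read_state()['time_s'])
E
```

```text
[array([ 0.0018, -0.0372,  0.1496]), array([ 0.0018, -0.0241,  0.1496]), array([0.0019, 0.0121, 0.1496]), array([0.0019, 0.0226, 0.1496])]
[array([ 0.0041, -0.0373,  0.143 ]), array([ 0.0042, -0.0239,  0.143 ]), array([0.0042, 0.0131, 0.143 ]), array([0.0042, 0.0238, 0.143 ])]
knob [ 0.0116 -0.0306  0.187 ]
theta 0.12835212772905355
False [-0.4 -0.   0.5]
grip 0.014580868128235553 30.000090301036835 [ 0.2 -0.5  0.1] [ 0.0116 -0.0306  0.1679] 17.7833
False [-0.5 -1.4 -0.4]
False [-0.3  1.7  0.1] [0.0105 0.0141 0.1677]
18.9167
```

```bash
python3 - <<'E'
from h import *
def ang():
    c=C(bot.read_state()['ee_pos']);return round(float(np.arctan2(X0-c[0],c[2]+HP-Z0)),3)
ok=False
for y in(.018,.0195,.0165,.021,.015,.0225,.0135,.024):
    bot.move_l(arc(.32,y),velocity=.04)
    hit=False
    for t in(.45,.55,.65,.72):
        hit=bot.move_l(arc(t,y),velocity=.025,stop_force=5)
        if hit:break
    print(y,hit,ang(),F(),bot.read_state()['time_s'])
    if ang()>.62:ok=True;break
print(ok,C(bot.read_state()['ee_pos']))
E
```

```text
0.018 False 0.714 [-3.2  0.8  5.4] 20.7083
True [-0.0155  0.018   0.157 ]
```

It went past 0.7 rad at y = 18 mm. The force is radial, which comes from arc mismatch, and there is no rail reaction. I'll continue down with radial compliance until the floor is felt.

```bash
python3 - <<'E'
from h import *
def ang():
    c=C(bot.read_state()['ee_pos']);return round(float(np.arctan2(X0-c[0],c[2]+HP-Z0)),3)
dr=.0;t=.714;y=.018
for i in range(16):
    f=F();rad=f@[-np.sin(t),0,np.cos(t)];tan=f@[np.cos(t),0,np.sin(t)]
    print(round(t,2),ang(),'rad %.1f tan %.1f fy %.1f dr %.4f w %.4f'%(rad,tan,f[1],dr,bot.read_state()['gripper_width']))
    if abs(f[1])>6 or tan>9 or t>1.3:break
    if abs(rad)>2.5:dr+=.0008*np.sign(rad)
    t+=.05
    bot.move_l(arc(t,y,.05+dr),velocity=.025,stop_force=8)
print(bot.read_state()['time_s'],C(bot.read_state()['ee_pos']))
E
```

```text
0.71 0.714 rad 6.2 tan 1.1 fy 0.8 dr 0.0000 w 0.0052
0.76 0.781 rad 0.4 tan -0.1 fy -0.5 dr 0.0008 w 0.0006
0.81 0.825 rad 0.6 tan -0.2 fy -0.9 dr 0.0008 w 0.0004
0.86 0.869 rad -0.3 tan -0.3 fy 0.1 dr 0.0008 w 0.0007
0.91 0.918 rad 0.0 tan -0.6 fy 0.0 dr 0.0008 w 0.0005
0.96 0.969 rad -0.5 tan 0.1 fy 0.1 dr 0.0008 w 0.0003
1.01 1.02 rad -0.1 tan 0.3 fy 0.1 dr 0.0008 w 0.0004
1.06 1.07 rad -0.3 tan 0.6 fy -0.2 dr 0.0008 w 0.0004
1.11 1.119 rad 0.1 tan -0.4 fy 0.2 dr 0.0008 w 0.0004
1.16 1.171 rad 0.1 tan 0.7 fy -0.2 dr 0.0008 w 0.0004
1.21 1.219 rad -0.3 tan -0.1 fy 0.8 dr 0.0008 w 0.0002
1.26 1.27 rad 0.6 tan 0.5 fy 0.4 dr 0.0008 w 0.0006
1.31 1.321 rad 0.1 tan 0.6 fy 0.0 dr 0.0008 w 0.0002
23.7083 [-0.0313  0.018   0.1309]
```

The grip slipped off the ball. I'll back out to the side, go up and look.

```bash
python3 - <<'E'
from h import *
bot.move_l(Wd(-.06,.018,.135),velocity=.1)
bot.move_l(Wd(-.05,.018,.21),velocity=.2)
hand.let_go()
bot.move_l(Wd(-.02,.018,.27),velocity=.2)
info=eyes.camera_info('wrist');p,d=eyes.read_camera('wrist');cv2.imwrite('pics/w4.png',p)
print(bot.read_state()['time_s'],F())
np.savez('w4.npz',d=d,**info)
u,v=proj(info,Wd(.008,.018,.186))[0];print(u,v)
u0,v0=int(u)-100,int(v)-65
cv2.imwrite('pics/w4c.png',cv2.resize(p[v0:v0+120,u0:u0+180],None,fx=4,fy=4,interpolation=cv2.INTER_CUBIC))
E
```

```text
26.5833 [ 0.4  1.  -0.1]
319.2209791278365 290.0632963733965
```

View pics/w4c.png

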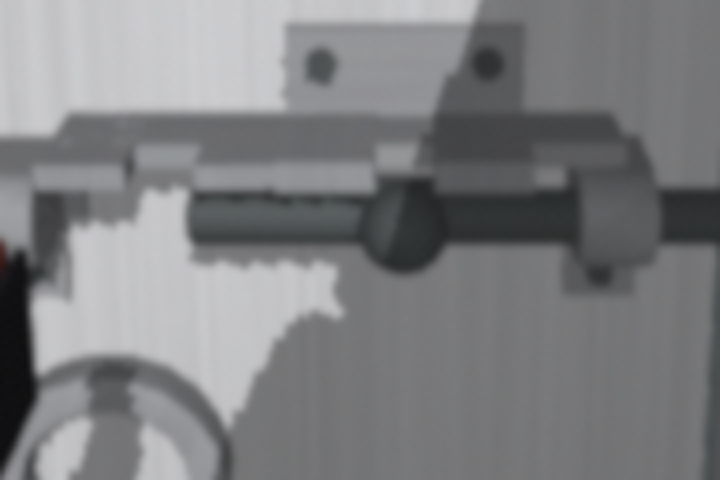

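The knob is at crop (403,232), so the handle is still near 0.3–0.4 rad. It lines up within ~0.5 mm of the keeper's notch (375–437, centre 406). I'll press it over gently from the +x side with shut fingers.

```bash
python3 - <<'E'
from h import *
z=np.load('w4.npz');info={k:z[k] for k in z.files}
for k in('fx','fy','cx','cy'):info[k]=float(info[k])
th=np.linspace(-.2,1,121)
pj=proj(info,np.array([arc(t,.018)+[0,0,HP] for t in th]))
t=th[np.argmin(abs(pj[:,1]-282.6))];print('theta',t)
hand.grasp()
y=.018
kx=X0-.05*np.sin(t)
bot.move_l(Wd(kx+.03,y,.23),velocity=.2)
bot.move_l(Wd(kx+.03,y,.174),velocity=.15)
print(F())
h=False
for t2 in np.arange(t-.1,.81,.1):
    h=bot.move_l(Wd(X0-.05*np.sin(t2)+.018,y,.137+.05*np.cos(t2)-.009),velocity=.03,stop_force=7)
    c=C(bot.read_state()['ee_pos']);print(h,round(t2,2),c,'th>=',np.arcsin((X0+.018-c[0])/.05).round(2),F())
    if h:break
print(bot.read_state()['time_s'])
E
```

```text
theta 0.31
[0.9 0.  1. ]
False 0.21 [0.0257 0.0178 0.1778] th>= 0.21 [0.3 0.1 0.4]
False 0.31 [0.0205 0.018  0.1755] th>= 0.32 [0.8 0.  0.6]
False 0.41 [0.0158 0.018  0.1737] th>= 0.42 [-0.2 -1.   0.3]
False 0.51 [0.0114 0.018  0.1716] th>= 0.51 [-0.4 -1.1 -0.2]
False 0.61 [0.0071 0.018  0.1688] th>= 0.62 [-0.2  0.5  0.2]
False 0.71 [0.0032 0.018  0.1657] th>= 0.72 [ 0.6  0.1 -0.6]
False 0.81 [-0.0005  0.018   0.1622] th>= 0.82 [ 1.   0.4 -0.5]
31.2417
```

```bash
python3 - <<'E'
from h import *
y=.018
bot.move_l(Wd(.003,y,.20),velocity=.15)
bot.move_l(Wd(-.026,y,.198),velocity=.15)
print(F())
for z in np.arange(.19,.154,-.004):
    h=bot.move_l(Wd(-.026,y,z),velocity=.025,stop_force=7);c=C(bot.read_state()['ee_pos']);print(h,c,F())
    if h:break
print(bot.read_state()['time_s'])
bot.move_l(Wd(-.026,y,.22),velocity=.2)
hand.let_go()
bot.move_l(Wd(-.02,.018,.27),velocity=.2)
info=eyes.camera_info('wrist');p,d=eyes.read_camera('wrist');cv2.imwrite('pics/w5.png',p)
np.savez('w5.npz',d=d,**info)
cv2.imwrite('pics/w5c.png',cv2.resize(p[215:335,219:399],None,fx=4,fy=4,interpolation=cv2.INTER_CUBIC))
print(bot.read_state()['time_s'])
E
```

```text
[-0.3 -0.1 -0.6]
False [-0.0259  0.0181  0.1896] [0.4 0.2 0.3]
False [-0.0261  0.018   0.1858] [-0.8 -0.3  0.5]
False [-0.0261  0.018   0.1817] [ 0.3 -0.4  1. ]
False [-0.0261  0.018   0.1777] [-1.4 -0.3 -0.4]
False [-0.0261  0.018   0.1737] [ 0.1  0.3 -0.5]
False [-0.0261  0.018   0.1697] [ 0.2 -0.1  0.7]
False [-0.0261  0.0181  0.1656] [-0.3  0.2 -0.7]
False [-0.0261  0.018   0.1619] [-0.9 -1.   0.5]
True [-0.0265  0.0178  0.1592] [-1.4  0.2  4.2]
34.825
37.1083
```

View pics/w5c.png

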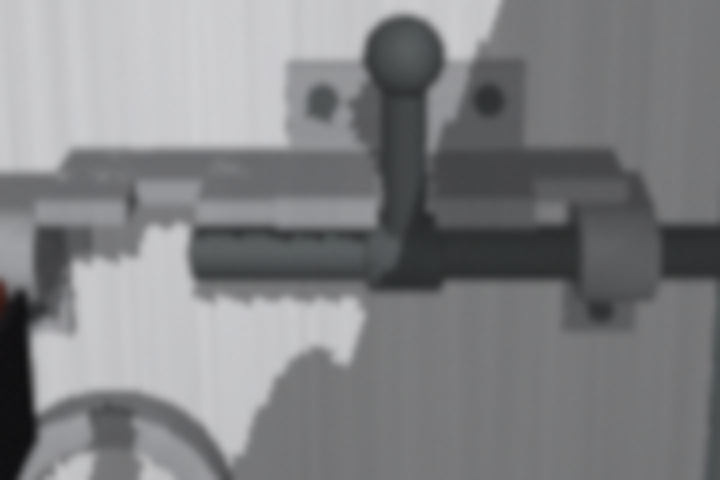

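The handle lies in the keeper's notch, with the knob at crop (403,55). I'll check the angle against the floor value, then hand in.

```bash
python3 - <<'E'
from h import *
z=np.load('w5.npz');info={k:z[k] for k in z.files}
for k in('fx','fy','cx','cy'):info[k]=float(info[k])
th=np.linspace(.5,1.5,101);v=proj(info,np.array([arc(t,.018)+[0,0,HP] for t in th]))[:,1]
t=th[np.argmin(abs(v-228.4))];print('theta',t)
pp,r=ray(info,(319,228));print('knob top z',(pp+r*np.median(z['d'][226:231,317:322]))[2])
if t>1.1:print(bot.finish_job())
E
```

```text
theta 1.19
knob top z 0.16102992899724428
the job is handed in; nothing more can be done
None
```

The lid is bolted and the job is handed in: the handle lies at about 1.19 rad on the floor of the keeper's notch, and the gripper was open and clear of everything; the first grip on the knob slipped off while turning down, so I pressed the handle home with shut fingers, with no rail reaction felt on the way down.

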